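Tip the desk intercom onto its feet and hold its talk button

ROBOT

A 6-joint arm with a two-finger parallel gripper is mounted at the origin on the work surface. World frame = base frame: x ahead of the robot, y to its left, z up, the work surface at z = 0. Lengths are in mm, angles in degrees, forces in N, time in s.
With the tool pointing down it reaches from about 350 to 850 mm from the base axis. Payload 8.1 kg.
Tool frame: the origin (TCP) lies between the finger pads; the fingertips stand r.nose_length ahead of it and the grasp point (between the pads) lies 3 mm ahead of it (r.nose_length is the distance from the TCP to the fingertips, in mm); x points along the fingers, y is the direction in which the jaws open and shut, and the axes are right-handed (so a half turn about x gives the same grasp; the last joint's range is limited). The gripper opens to 85 mm and grips with 20 to 120 N. Pads are 22 mm wide; open, the fingers measure 114 mm over their backs; the gripper's body (76 mm by 85 mm) begins 54 mm behind the grasp point. The pads swing forward as they close: fully open they stand 13 mm farther back than shut.
Start: joints at [-75.08, 7.471, 85.268, -0, 87.261, -4.893], TCP at [203.39, -564.48, 253.292] pointing down, gripper open.
Joint ranges: [-169.43, 169.43], [-51.17, 129.36], [1.28, 143.12], [-76.62, 256.62], [0, 156.53], [-152.29, 152.29]. Speed limits (degrees/s): [136.94, 136.94, 159.86, 180, 180, 180].

INTERFACE

Orientations are given as [roll, pitch, yaw] about the fixed x, y, z axes, in that order (R = Rz(yaw) Ry(pitch) Rx(roll)).
In Python, from bench import sense, optics, order, r gives the robot as it stands.
- The arm moves only by the tool carry_out, never from a script. Its argument "commands" is one flat list of numbers, 7 for each row, row after row: the shift along the tool's x, y, z in m, then the turn, a rotation vector about the tool's x, y, z in degrees, then the closure, from -1 (fully open) to 1 (shut), so that 0 is half open. A call has 1 to 12 rows; each row is the pose to reach, as a shift and turn from the pose measured when the call began, along the tool's axes at that moment; what a row does not reach only later rows make up. A row lasts 1/8 s, in which the tool goes at most 62.5 mm and 10.7 degrees, less where a joint would pass 70% of its speed; a pose out of reach is approached as far as the arm can. A call with a gripper value outside its range is refused whole. The fingers move at their own pace and stop on an object; "grip_force" is the grip in N (left out, the last holds). Time passes only in rows, so rows that repeat a pose let the fingers close. It gives the time, the measured TCP pose, the force and the opening at its end, in the units of the state.
- sense(): the state, without advancing time (a new reading comes with each control period).
- optics.snapshot(name): name is "scene" or "top" or "wrist"; returns (picture, depth): 420x560x3 uint8, red, green, blue; 420x560 float32, mm along the optical axis (not along the pixel's ray), 0 where there is no reading.
- optics.calibration(name): a dict with "mtx" (3x3 intrinsics, pixels), "extrinsics" (4x4, takes a point from camera to world coordinates). Camera axes: x right, y up, looking along -z (the intrinsics and any distortion apply to the point x, -y, -z); pixel columns grow to the right and rows downward; lengths in mm; the calibration is good to about 2 mm. A picture is of the moment at which its call begins: read the wrist's pose just before it. calibration takes no time and is no camera call; for the wrist camera it gives the pose at the moment of the call.
- order.hand_in(): hands the job in, once; it reports no verdict.
The state is a dict: "time": time; "joint_pos": joint angles; "qd": joint speeds; "joint_efforts": joint torques, N m; "tool_pos": TCP position; "tcp_rot": TCP orientation; "ft_force": force on the tool from outside, world axes, zero at the start; "wrist_torque": the same for the moment, N m; "finger_gap": finger opening in mm.
Only numpy, scipy, OpenCV 4.12 (cv2) and the standard library are available. Lean on these libraries where they do the work, as an engineer would, in place of code of your own. Each camera call takes 0.05 s, during which the arm holds its last target. There are 200 camera calls.

TASK

The grey desk intercom has been left standing on its end among the things on the control-booth desk. Without grasping, lifting or carrying anything, push it over with the fingertips where it stands so that it drops onto its four rubber feet with the red talk button on top. Then press that button fully down with a fingertip and finish while still holding it down, leaving everything else on the desk where it is.

Things in the scene. Friction and masses are not known exactly. Their poses are not given: they have to be found in the camera images.
- intercom: Loose grey desk intercom, box 64 x 110 x 130 mm (own x, y, z), 0.4 to 0.8 kg. Starts upright on one end; origin: centre of that end; own z runs 130 mm up the box. Four rubber feet (18 mm wide, 4 mm high) stick out of its +x face, 18 and 112 mm along z, 40 mm either side in y. The -x face, 32 mm from the middle, is the panel: black grille at z 66 to 122 mm, red talk button below it.
- intercom_center (a point): Middle of the intercom's box, 65 mm from its origin along own z: 65 mm above the desk at the start, 36 mm when it lies on its feet. Pushed near its top on the panel, the intercom tips over its lower feet-side edge and falls by itself once it leans about 26 degrees; it then lies with own +x straight down, panel 68 mm above the desk.
- talk_top (a point): Centre of the outer face of the red talk button: a round cap 34 mm across that stands 12 mm proud of the panel, 38 mm along the intercom's own z from its origin and midway across. It goes in along the intercom's own +x; when the intercom lies on its feet the button points up, its face 80 mm above the desk.
- talk (a joint): Travel of the talk button in m: 0 is out, 0.006 is fully pressed. It springs back: 2 N starts it moving and 5 N holds it fully in.
- panel: The intercom's button-and-grille face (its own -x side), 110 x 130 mm, fixed to it. Origin and axes are the intercom's own.
- baseplate: The intercom's dark underside plate with the four rubber feet (its own +x side), 110 x 130 mm, fixed to it. Origin and axes are the intercom's own.
- cup: Loose white paper cup with lid and brown sleeve, 78 mm across the lid, 105 mm high, standing to one side of the intercom, about 140 to 180 mm between centres; leave it alone. Origin: centre of its underside.
- tape: Loose black roll of tape lying flat, 100 mm outside, 72 mm hole, 48 mm high, on the other side of the intercom, about 140 to 180 mm between centres; leave it alone. Origin: centre of its underside.
- bottle_a: Loose clear water bottle with black label and cap, 62 mm across, 190 mm high, standing; leave it alone. Origin: centre of its underside.
- bottle_b: Another bottle, the same as the first; leave it alone. Origin: centre of its underside.
- phone: Loose black phone lying flat, 150 x 72 x 9 mm; leave it alone. Origin: centre of its underside.
- cuebox: Loose blue cue-light box, 90 x 120 x 50 mm, with a green and a yellow lamp 12 mm high on top; not the intercom, leave it alone. Origin: centre of its underside.

How it is judged (in metres and radians):
On the way, in this order (a step that is already met when the one before it is completed fails the run):
1. the intercom lies at rest on its four feet, talk button on top (angle between intercom's own x axis and vertical above 3.04 rad and height (world z) of intercom_center below 0.042 m and angular speed of intercom below 0.3 rad/s and linear speed of intercom below 0.03 m/s), for 0.2 s.
2. a finger presses the talk button fully down (value of joint talk above 0.0045 m and contact force between the fingers and intercom above 2 N), for 0.3 s.
At the end, for the whole second after the job is handed in: The intercom lies still on its four feet (within about 6 degrees of level) with the talk button on top, and the fingers hold the button in (at least 4.5 of its 6 mm, with more than 2 N) (all of step 1 and all of step 2); the arm keeps its last pose, push and grip.
It fails at once if the intercom is pinched (fingers press on its panel and on its feet side at once) (contact force between the fingers and panel above 1 N and contact force between the fingers and baseplate above 1 N).
It fails at once if the intercom is lifted (its middle more than 95 mm above the desk) (height (world z) of intercom_center above 0.095 m).
It fails at once if the intercom is carried or shoved away (its middle more than 200 mm from where it started; tipping alone moves it about 105 mm) (distance of intercom_center from where it was at the start of the episode above 0.2 m).
It fails at once if another thing on the desk (cup, tape, bottles, phone, cue-light box) is moved more than 25 mm (distance of any of cup, tape, bottle_a, bottle_b, phone, cuebox from where it was at the start of the episode above 0.025 m).
It fails at once if another thing on the desk is knocked over (angle between any of cup, tape, bottle_a, bottle_b, phone, cuebox's own z axis and vertical above 0.5 rad).
It also fails if it takes over 37 s, if anything falls off the work surface, if the arm or the gripper's body presses on something with over 40 N, if the wrist force passes 120 N, or if a joint passes its speed limit or range.

## Working session

There is one attempt and no reset: what is moved stays moved. The work goes in short steps, Python scripts to look and compute and a tool call to move; the robot and the scene stay as the last step left them, time stands still between calls to the robot, and variables do not carry over. Pictures are saved under pics/ and viewed, about 8 in all and at most 12, crops included, and the job is handed in when it is done.

Besides the shell and the picture viewer there is one more tool, called as name(argument=value, ...) on one line, values as JSON. carry_out: Moves the arm, as the interface text tells. Its arguments: {"type":"object","properties":{"commands":{"type":"array","items":{"type":"number"}},"grip_force":{"type":"number"}},"required":["commands"]}

```bash
mkdir -p pics; ls
cat > h.py <<'E'
import numpy as np, cv2
from bench import sense, optics, order, r
def cloud(name):
    img,d=optics.snapshot(name); c=optics.calibration(name); K=np.array(c["mtx"]);T=np.array(c["extrinsics"])
    v,u=np.indices(d.shape); x=(u-K[0,2])/K[0,0]*d; y=(v-K[1,2])/K[1,1]*d
    P=np.stack([x,-y,-d,np.ones_like(d)],-1)@T.T
    P=P[...,:3]; P[d==0]=np.nan
    return img,d,P
E
python3 - <<'E'
from h import *
print(sense(), r.nose_length)
for n in("scene","top"):
    img,d,P=cloud(n); np.savez(f"{n}.npz",img=img,d=d,P=P)
    print(n,optics.calibration(n))
    cv2.imwrite(f"pics/{n}.png",img[...,::-1])
E
```

```text
pics
{'time': 0.0, 'joint_pos': array([-7.50805009e+01,  7.51502719e+00,  8.53283150e+01,  5.73883030e-04,
        8.72612291e+01, -4.89285068e+00]), 'qd': array([ 0.01847464, -0.02766966,  0.07296418,  0.1035474 ,  0.11929419,
       -0.00114777]), 'joint_efforts': array([ 1.42955596e-03, -5.69404042e+01, -5.00547194e+01, -2.31268987e-04,
        1.50829920e-02, -2.13042853e-06]), 'tool_pos': array([ 203.26185507, -563.99141939,  252.25447517]), 'tcp_rot': array([-95.20689754,  89.89542714, 104.60542431]), 'ft_force': array([ 0.10780904,  0.01018798, -0.45453318]), 'wrist_torque': array([-0.01740482,  0.01123263, -0.03543801]), 'finger_gap': 85.73927283905712} 22.0
scene {'mtx': array([[423.16777082,   0.        , 281.7061554 ],
       [  0.        , 423.16777082, 207.6534299 ],
       [  0.        ,   0.        ,   1.        ]]), 'extrinsics': array([[ 1.89289417e-01, -7.97762657e-01,  5.72489528e-01,
         1.26965587e+03],
       [ 9.81822641e-01,  1.45506565e-01, -1.21869358e-01,
        -1.52361323e+02],
       [ 1.39218384e-02,  5.85151760e-01,  8.10804292e-01,
         1.04526348e+03],
       [ 0.00000000e+00,  0.00000000e+00,  0.00000000e+00,
         1.00000000e+00]])}
top {'mtx': array([[407.3211534 ,   0.        , 286.44190857],
       [  0.        , 407.3211534 , 218.13693457],
       [  0.        ,   0.        ,   1.        ]]), 'extrinsics': array([[ 2.20159890e-02,  9.89769883e-01, -1.40964092e-01,
         4.09978354e+02],
       [-9.99699265e-01,  2.02713915e-02, -1.38003597e-02,
        -3.69066893e+00],
       [-1.08016421e-02,  1.41225528e-01,  9.89918519e-01,
         1.33252062e+03],
       [ 0.00000000e+00,  0.00000000e+00,  0.00000000e+00,
         1.00000000e+00]])}
```

View pics/scene.png

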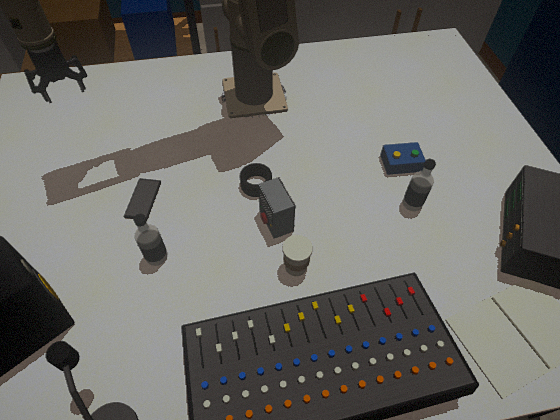

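View pics/top.png

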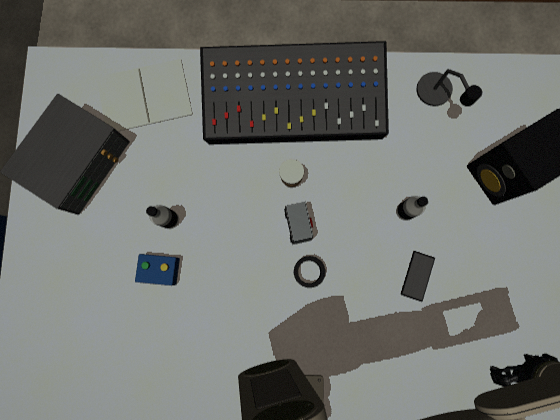

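The intercom stands at top-view (300,222). Its red button is on the right side (313,220), so the panel faces about -y. The cup is at (292,172), the tape at (310,270), and the +y side is clear. Next I'll measure.

Run:
```python
from h import *
for n in("top","scene"):
    f=np.load(n+".npz"); P=f["P"]; img=f["img"]
    m=(P[...,0]>250)&(P[...,0]<700)&(abs(P[...,1])<250)&(P[...,2]>20)&(P[...,2]<260)
    k,l,s,c=cv2.connectedComponentsWithStats(m.astype(np.uint8))
    for i in range(1,k):
        if s[i,4]<80: continue
        q=P[l==i]; zt=np.percentile(q[:,2],95)
        t=q[q[:,2]>zt-8].astype(np.float32)
        print(n,c[i].round(),s[i,4],"zt",zt.round(),"mean",t.mean(0).round(1),"rect",cv2.minAreaRect(t[:,:2]))
    h=cv2.cvtColor(img,cv2.COLOR_RGB2HSV)
    red=m&((h[...,0]<8)|(h[...,0]>172))&(h[...,1]>120)&(P[...,0]<600)
    print(n,"red",red.sum(),np.median(P[red],axis=0), P[red].min(0),P[red].max(0))
```

```text
Traceback (most recent call last):
cv2.error: OpenCV(4.12.0) /io/opencv/modules/imgproc/src/convhull.cpp:143: error: (-215:Assertion failed) total >= 0 && (depth == CV_32F || depth == CV_32S) in function 'convexHull'
```

Run:
```python
from h import *
for n in("top","scene"):
    f=np.load(n+".npz"); P=f["P"]; img=f["img"]
    m=(P[...,0]>250)&(P[...,0]<700)&(abs(P[...,1])<250)&(P[...,2]>20)&(P[...,2]<260)
    k,l,s,c=cv2.connectedComponentsWithStats(m.astype(np.uint8))
    for i in range(1,k):
        if s[i,4]<80: continue
        q=P[l==i]; zt=np.percentile(q[:,2],95)
        t=np.ascontiguousarray(q[q[:,2]>zt-8],dtype=np.float32)
        print(n,c[i].round(),s[i,4],"zt",zt.round(),"mean",t.mean(0).round(1),"rect",cv2.minAreaRect(t[:,:2].copy()))
    h=cv2.cvtColor(img,cv2.COLOR_RGB2HSV)
    red=m&((h[...,0]<8)|(h[...,0]>172))&(h[...,1]>120)&(P[...,0]<600)
    if red.any(): print(n,"red",red.sum(),np.median(P[red],axis=0), P[red].min(0),P[red].max(0))
```

```text
top [299. 223.] 902 zt 133.0 mean [572.1 -23.5 129.4] rect ((572.4326171875, -22.98377227783203), (109.78579711914062, 65.46720886230469), 13.242504119873047)
top [309. 272.] 399 zt 51.0 mean [425.  -59.6  47.5] rect ((426.24554443359375, -61.54371643066406), (96.42259216308594, 96.9260482788086), 1.1981016397476196)
top red 17 [581.11290079 -63.95638633  50.60903311] [450.01504414 -88.23410396  41.78070928] [594.71749472 -60.58203769  57.08203197]
scene [271. 199.] 2031 zt 132.0 mean [579.1 -22.1 129.7] rect ((575.84716796875, -22.045928955078125), (112.58964538574219, 65.2116928100586), 13.0274076461792)
scene red 28 [586.42401907 -59.51256972  51.75348559] [570.29583326 -65.67418393  45.26198061] [599.0283253  -53.53389159  58.14791888]
```

```bash
cat >> h.py <<'E'
from scipy.spatial.transform import Rotation as Ro
def go(p,yaw13,s=None):
    """shift (m) and turn (deg) to TCP p, tool down, jaws along heading yaw13 (mod 180)"""
    s=s or sense(); R=Ro.from_euler("xyz",s["tcp_rot"],degrees=True)
    best=None
    for a in(yaw13,yaw13+180):
        a=np.radians(a); x=np.array([0,0,-1.]); y=np.array([np.cos(a),np.sin(a),0]); 
        G=Ro.from_matrix(np.stack([x,y,np.cross(x,y)],1)); w=(R.inv()*G).as_rotvec(degrees=True)
        if best is None or np.linalg.norm(w)<np.linalg.norm(best): best=w
    print("shift",(R.inv().apply(np.array(p)-s["tool_pos"])/1000).round(4),"turn",best.round(1))
E
python3 - <<'E'
from h import *
f=np.load("top.npz");P=f["P"]
for u,v in((292,165),(292,172),(292,180),(410,208),(420,203)): print(P[v,u])
go([590,-98,240],13.1)
go([590,-98,240],103.1)
print(Ro.from_euler("xyz",sense()["tcp_rot"],degrees=True).as_matrix().round(2))
E
```

```text
[ 7.51481082e+02 -1.49796729e-01  1.05311138e+02]
[ 7.29974446e+02 -5.90023967e-01  1.02334208e+02]
[704.66731954  -1.09949882 101.98871991]
[ 619.89126726 -355.76625239  126.61707777]
[ 624.21294454 -366.5007957   187.9299052 ]
shift [ 0.0129 -0.3073 -0.5218] turn [-83.3  -0.1   0.1]
shift [ 0.0129 -0.3073 -0.5218] turn [ 6.7 -0.   0.1]
[[-0.    0.34 -0.94]
 [ 0.   -0.94 -0.34]
 [-1.   -0.   -0.  ]]
```

carry_out(commands=[0.013,-0.307,-0.522,-83.3,0,0,1,0.013,-0.307,-0.522,-83.3,0,0,1,0.013,-0.307,-0.522,-83.3,0,0,1,0.013,-0.307,-0.522,-83.3,0,0,1,0.013,-0.307,-0.522,-83.3,0,0,1,0.013,-0.307,-0.522,-83.3,0,0,1,0.013,-0.307,-0.522,-83.3,0,0,1,0.013,-0.307,-0.522,-83.3,0,0,1,0.013,-0.307,-0.522,-83.3,0,0,1,0.013,-0.307,-0.522,-83.3,0,0,1,0.013,-0.307,-0.522,-83.3,0,0,1,0.013,-0.307,-0.522,-83.3,0,0,1], grip_force=60)

```text
time: 1.6
tool_pos: [589.8, -98.4, 239.3]
tcp_rot: [-143.5, 89.9, 139.6]
ft_force: [-0.4, -0.4, -0.6]
finger_gap: -0.2
```

Run:
```python
from h import *
print(sense()["joint_pos"].round(1))
go([590,-98,130],13.1)
img,d,P=cloud("wrist"); cv2.imwrite("pics/w1.png",img[...,::-1])
```

```text
[-14.4   7.6  86.5   0.1  85.9 -27.6]
shift [ 1.093e-01  4.000e-04 -1.000e-04] turn [ 0.  -0.1  0.1]
```

View pics/w1.png

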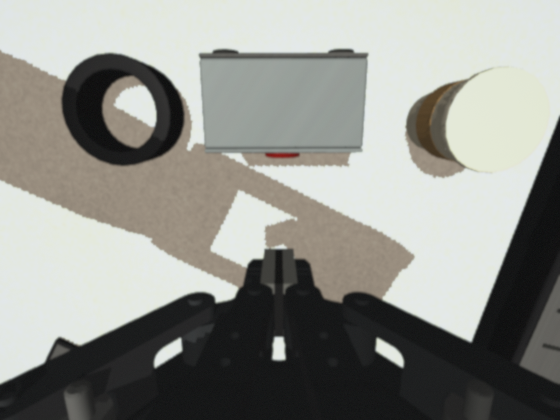

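The tool is square to the panel: fingers at (279,255), button at (282,155), tape and cup clear on both sides. Next: descend, then push along tool -z.

carry_out(commands=[0.055,0.001,0,0,0,0,1,0.109,0.001,0,0,0,0,1,0.109,0.001,-0.012,0,0,0,1,0.109,0.001,-0.024,0,0,0,1,0.109,0.001,-0.032,0,0,0,1,0.109,0.001,-0.038,0,0,0,1,0.109,0.001,-0.044,0,0,0,1,0.109,0.001,-0.05,0,0,0,1,0.109,0.001,-0.055,0,0,0,1])

```text
time: 2.78
tool_pos: [578.0, -44.7, 130.7]
tcp_rot: [-149.8, 89.9, 133.3]
ft_force: [0.3, -0.7, 1.7]
finger_gap: 0.2
```

Run:
```python
from h import *
img,d,P=cloud("scene"); cv2.imwrite("pics/s2.png",cv2.resize(img[130:310,180:380,::-1],None,fx=3,fy=3))
```

```text
(no output)
```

View pics/s2.png

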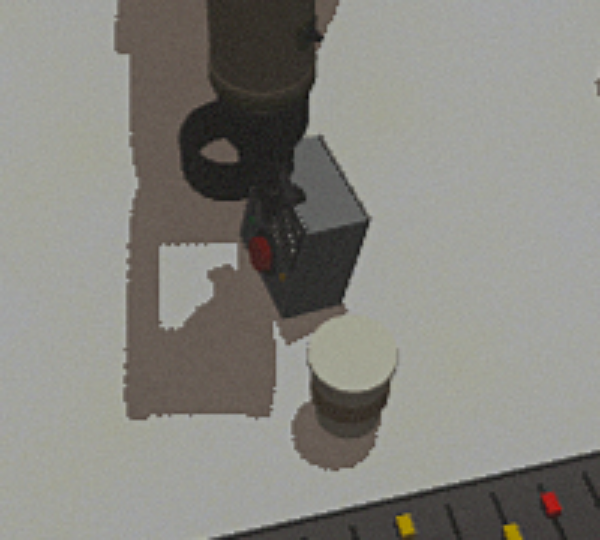

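The intercom (crop 310,220) is leaning away from the fingers, which touch its upper panel. The cup and tape have not moved, so I keep pushing.

carry_out(commands=[0,0,-0.006,0,0,0,1,0,0,-0.012,0,0,0,1,0,0,-0.018,0,0,0,1,0,0,-0.024,0,0,0,1,0,0,-0.03,0,0,0,1,0,0,-0.036,0,0,0,1,0,0,-0.042,0,0,0,1,0,0,-0.042,0,0,0,1,-0.02,0,-0.02,0,0,0,1,-0.05,0,0,0,0,0,1,-0.08,0,0.02,0,0,0,1,-0.1,0,0.03,0,0,0,1])

```text
time: 4.32
tool_pos: [585.4, -74.6, 232.2]
tcp_rot: [168.7, 89.9, 91.7]
ft_force: [-0.5, -0.3, -0.5]
finger_gap: -0.1
```

Run:
```python
from h import *
img,d,P=cloud("wrist"); cv2.imwrite("pics/w3.png",img[...,::-1])
h=cv2.cvtColor(img,cv2.COLOR_RGB2HSV)
m=((h[...,0]<8)|(h[...,0]>172))&(h[...,1]>140)&(P[...,2]>30)&(P[...,2]<120)
k,l,s,c=cv2.connectedComponentsWithStats(m.astype(np.uint8))
for i in range(1,k):
    if s[i,4]>60:
        q=P[l==i]; print(c[i],s[i],q.mean(0),np.median(q,0),(q.min(0)+q.max(0))/2,q.std(0))
i=1+s[1:,4].argmax(); q=np.median(P[l==i],0)
go([q[0],q[1],q[2]+22+20],13.1); print(q,sense()["time"])
```

```text
[280.2040371   38.16257501] [ 258   13   45   52 1833] [559.35116432  48.66628205  81.92181832] [559.42799729  48.70213388  82.50437703] [559.04646517  50.3043972   77.90189469] [8.65362174 8.77958654 2.46223155]
shift [ 0.1104  0.0013 -0.1272] turn [-0.1  0.  -0.2]
[559.42799729  48.70213388  82.50437703] 4.375
```

View pics/w3.png

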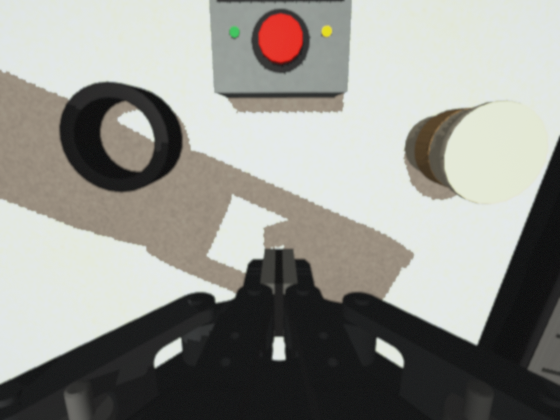

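The intercom lies on its feet with the red button up at (280,38), face about 80 mm above the desk. The cup and tape have not moved. Next I move over the button.

carry_out(commands=[0,0.001,-0.05,0,0,0,1,0.02,0.001,-0.1,0,0,0,1,0.06,0.001,-0.127,0,0,0,1,0.1,0.001,-0.127,0,0,0,1,0.11,0.001,-0.127,0,0,0,1,0.11,0.001,-0.127,0,0,0,1])

```text
time: 5.12
tool_pos: [558.8, 48.4, 124.4]
tcp_rot: [85.4, 89.9, 8.5]
ft_force: [0.3, 0.5, -0.6]
finger_gap: 0.2
```

Run:
```python
from h import *
s=sense(); print(s["tool_pos"],s["ft_force"])
go([559.4,48.7,102],13.1)
```

```text
[558.76512976  48.42502273 124.44852313] [ 0.31636216  0.53550882 -0.62756543]
shift [ 0.0224  0.0006 -0.0001] turn [-0.1  0.  -0.1]
```

carry_out(commands=[0.01,0,0,0,0,0,1,0.018,0,0,0,0,0,1,0.022,0,0,0,0,0,1,0.024,0,0,0,0,0,1,0.026,0,0,0,0,0,1,0.026,0,0,0,0,0,1])

```text
time: 5.88
tool_pos: [558.9, 48.3, 98.7]
tcp_rot: [77.2, 89.9, 0.2]
ft_force: [-1.8, -2.2, 3.9]
finger_gap: -0.1
```

carry_out(commands=[0.001,0,0,0,0,0,1,0.002,0,0,0,0,0,1,0.003,0,0,0,0,0,1,0.003,0,0,0,0,0,1])

```text
time: 6.38
tool_pos: [558.9, 48.3, 96.0]
tcp_rot: [76.5, 89.9, -0.5]
ft_force: [-3.9, -1.6, 6.7]
finger_gap: -0.0
```

carry_out(commands=[0.0007,0,0,0,0,0,1,0.0014,0,0,0,0,0,1,0.0014,0,0,0,0,0,1,0.0014,0,0,0,0,0,1])

```text
time: 6.88
tool_pos: [559.1, 48.2, 95.9]
tcp_rot: [73.4, 89.9, -3.6]
ft_force: [-8.7, -1.0, 14.4]
finger_gap: -0.1
```

Run:
```python
from h import *
img,d,P=cloud("scene"); cv2.imwrite("pics/s4.png",cv2.resize(img[130:310,180:380,::-1],None,fx=3,fy=3))
s=sense(); print(s["tool_pos"],s["ft_force"])
```

```text
[559.08691275  48.24493722  95.93729112] [-7.70454453 -1.12672623 14.81800598]
```

View pics/s4.png

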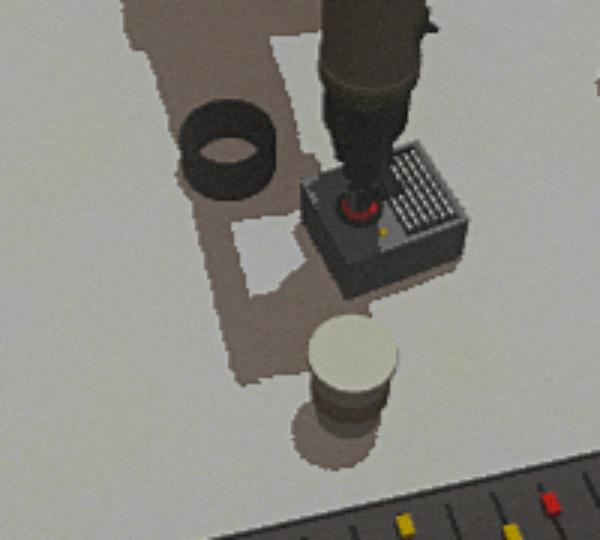

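The button stopped moving (0.1 mm more travel took 8 N more), so it is fully in and holding steady at about 14.8 N. The intercom lies flat, and the cup and tape are where they started. Handing in.

```bash
python3 -c "
from h import *
print(order.hand_in()); s=sense(); print(s['time'],s['tool_pos'],s['ft_force'])"
```

```text
the job is handed in; nothing more can be done
None
the job is handed in; nothing more can be done
```

I pushed the intercom over with the closed fingertips near the top of its panel. It dropped onto its feet with the red talk button up. I then pressed the button from above until it stopped moving and handed the job in at about 7 s of robot time, still holding it down.

- **Button:** before hand-in the fingertips were at about 74 mm, the fully pressed height. They pushed down with about 15 N, and the last extra push moved them only 0.1 mm. I could not read the button's travel directly.
- **Intercom:** the last picture shows it lying flat under the finger, and the button was measured at about 80 mm before pressing.
- **Other things:** the cup and tape look unmoved by eye. I did not check the bottles, phone and cue-light box again, but the arm stayed clear of them.
- **One oddity:** there was a sideways force of about 8 N on the finger during the hold. I saw no slipping, but I did not correct it. I could read nothing after hand-in, so the final second is unconfirmed.

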